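# Clamp the specimen jar with the fold-out crank

### The job

Clamp the amber specimen jar in the bench clamp: swing the red folded crank grip fully upright first, then turn the crank clockwise by it until the jar is held firmly between both jaws. It is glass, so stop once you feel it firmly tighten and do not force it. Let go with the grip left upright, and do not touch the jar or the sliding jaw or disturb the things around the clamp.

Things in the scene. Friction and masses are not known exactly. Their poses are not given: they have to be found in the camera images.
- clamp: Bench clamp bolted down: aluminium base plate 110 x 340 x 12 mm, blue gearbox (84 x 84 mm, top 77 mm above the bench) at its -y end, the crank axis at y = -115 mm. Origin: centre of the plate's underside. The jaws close along its y axis. The fixed jaw (blue, black face, 70 mm high) has its face anywhere 103 to 125 mm from the origin along y; it is not reported.
- crank_hub (a point): Point on the crank's vertical turning axis, 117 mm above the bench (the folded grip's centre line). The steel arm (12 mm wide, 8 mm thick, top 106 mm above the bench) runs 60 mm out to the grip's hinge; under it, 11 mm free above a 34 mm collar, 21 mm above the gearbox. Clockwise from above closes the jaw. Drags with about 7.5 N at the grip; stays where left.
- grip_pivot (a point): The hinge of the folding grip, at the outer end of the crank arm, 60 mm from the turning axis, 117 mm above the bench, between two steel cheeks (18 mm long, 29 mm over both, up to 3 mm above the hinge). The hinge line is level and square to the arm.
- grip_end (a point): The free end of the grip, on its centre line, 56 mm from the hinge. The red sleeve, 20 mm in diameter, covers from 10 to 56 mm from the hinge and spins freely on its own core, so it may stay pinched while the crank turns. Folded, the grip lies along the arm with its end over the turning axis, its underside 1 mm above the arm.
- handle (a joint): Fold angle of the grip, rad: 0 folded flat along the arm, pointing at the hub; 1.571 upright, against its stop. Starts between 0 and 0.2. A stiff hinge: needs about 3 N at 45 mm from the hinge, and stays where it is left. The smooth sleeve slowly creeps between pads that drag it by friction alone, so push it square-on for the last part and when turning.
- jaw: Sliding jaw driven by the crank, 24 mm per radian, in +y of the clamp to close: blue plate, springy black rubber face (gives 1 mm per 9 N) 80 mm wide, from 20 to 66 mm above the bench. Origin: in the plane of the face, at bench height, mid-width. The crank's drag holds a squeeze of up to about 18 N when let go. It pushes the jar along (hardly felt) until the jar meets the fixed jaw.
- jar: Loose amber glass jar, white lid, 60 mm in diameter, 80 mm high, about 0.3 kg, on the base plate between the jaws with free space on both sides. Origin: centre of its underside. A firm hold is 8 to 20 N at the jaws, felt at the grip as 3 to 8 N more than the free drag; it is in danger above 45 N (18 N more). From touch to danger the crank moves the jaw only 4 to 6 mm.
- beaker: Bystander: loose white plastic beaker, 64 mm wide, 75 mm high, beyond the clamp. Origin: centre of its underside.
- reagent: Bystander: loose amber bottle with a blue cap, 52 mm wide, 85 mm high, beyond the clamp. Origin: centre of its underside.
- dish: Bystander: loose shallow white dish, 90 mm wide, 18 mm high, on the robot's side of the clamp. Origin: centre of its underside.
Things that resemble listed ones, but are neither listed nor needed, are in the scene too. What is shaped like the jar but pink, turquoise or yellow is not meant.

How it is judged (in metres and radians):
On the way, in this order (a step that is already met when the one before it is completed fails the run):
1. the grip is swung fully upright (over 1.4 rad) while the jaw is still within 15 mm of its start (value of joint handle above 1.4 rad and distance of jaw from where it was at the start of the episode below 0.015 m), for 0.2 s.
2. the jaw presses the jar with more than 5 N (contact force between jaw and jar above 5 N), for 0.2 s.
At the end, for the whole second after the job is handed in: The jar stands upright (within 0.1 rad, underside within 6 mm of the plate) and at rest (below 10 mm/s) on the clamp's plate, held between the jaws with more than 5 N, and the released grip is still upright (over 1.3 rad) (contact force between jaw and jar above 5 N and value of joint handle above 1.3 rad and angle between jar's own z axis and vertical below 0.1 rad and z of jar in the frame of clamp below 0.018 m and linear speed of jar below 0.01 m/s); the robot touches nothing.
It fails at once if the jar is squeezed with more than 45 N (contact force between jaw and jar above 45 N).
It fails at once if the jaw is driven more than 15 mm before the grip is upright (or with the grip folded below 1.2 rad) (distance of jaw from where it was at the start of the episode above 0.015 m and value of joint handle below 1 rad).
It fails at once if the robot touches the jar or the sliding jaw with more than 2 N (contact force between any of the fingers, the arm and jar above 2 N or contact force between any of the fingers, the arm and jaw above 2 N).
It fails at once if a bystander (beaker, bottle or dish) is moved more than 20 mm (distance of any of beaker, reagent, dish from where it was at the start of the episode above 0.02 m).
It also fails if it takes over 72 s, if anything falls off the work surface, if the arm or the gripper's body presses on something with over 40 N, if the wrist force passes 120 N, or if a joint passes its speed limit or range.

### The arm

A 7-joint arm with a two-finger parallel gripper is mounted at the origin on the work surface. World frame = base frame: x ahead of the robot, y to its left, z up, the work surface at z = 0. Lengths are in mm, angles in rad, forces in N, time in s.
With the tool pointing down it reaches from about 375 to 925 mm from the base axis. Payload 3.1 kg.
Tool frame: the origin (TCP) lies on the centre line of the jaws, within the pads' length; the fingertips stand 11 mm ahead of it and the grasp point (between the pads) lies 8 mm behind it; y points along the fingers, x is the direction in which the jaws open and shut, and the axes are right-handed (so a half turn about y gives the same grasp; the last joint's range is limited). The gripper opens to 85 mm and grips with 20 to 120 N. Pads are 22 mm wide; open, the fingers measure 114 mm over their backs; the gripper's body (76 mm by 85 mm) begins 54 mm behind the grasp point. The pads swing forward as they close: fully open they stand 13 mm farther back than shut.
Start: joints at [1.244, 0.383, 0.044, 1.598, -0.018, 1.161, -0.05], TCP at [147.445, -633.058, 242.269] pointing down, gripper open.
Joint ranges: [-2.61, 2.61], [-0.41, 2.15], [-1.48, 1.57], [0, 2.5], [-1.57, 4.71], [0.05, 1.97], [-2.85, 2.85]. Speed limits (rad/s): [2.79, 2.79, 3.14, 3.14, 3.14, 3.14, 3.14].

### API

Orientations are given as a unit quaternion [x, y, z, w].
In Python, from rig import arm gives the robot as it stands.
- The arm moves only by the shell command python3 -m pendant 'ROWS'. ROWS is a JSON object of lists of equal length, an entry for each row: "xyz": the shift along the tool's x, y, z in m, a list of three; "twist": the turn, a rotation vector about the tool's x, y, z in rad, a list of three; "jaw": the opening, from 0 (shut) to 1 (fully open). In form: {"xyz": [[dx, dy, dz], ...], "twist": [[wx, wy, wz], ...], "jaw": [jaw, ...]}. A call has 1 to 10 rows; each row shifts and turns the pose as measured when the row begins, along the tool's axes as they then stand; what a row does not reach is not made up. A row lasts 1/8 s, in which the tool goes at most 62.5 mm and 10.7 degrees, less where a joint would pass 70% of its speed; a pose out of reach is approached as far as the arm can. A call is refused whole if a number of a shift passes 0.0625 or a number of a turn 0.188, either way. A call with a gripper value outside its range is refused whole. The fingers move at their own pace and stop on an object; the grip force is fixed at half the most. Time passes only in rows, so rows that do not move let the fingers close. It gives the time, the measured TCP pose, the force and the opening at its end, in the units of the state.
- arm.sense(): the state, without advancing time (a new reading comes with each control period).
- arm.snapshot(name): name is "scene" or "top" or "wrist"; returns a dict with "img" (384x512x3 uint8, red, green, blue), "fx", "fy", "cx", "cy" (pixels), "eye" and "orientation" of the camera in the world. Camera axes: x right, y down, z forward; pixel columns grow to the right and rows downward; lengths in mm; the calibration is good to about 2 mm. A picture is of the moment at which its call begins. There is no depth.
- arm.hand_in(): hands the job in, once; it reports no verdict.
Trained networks look in a picture, given as the dict that the camera call returned (one of the last four; its "shot" number tells which), for a name from the list of things; names that differ only in an ending like _2 or _b are one class to them, and where a whole thing is asked for, a point or a joint stands for the part that bears it (a point fixed in the world has none). Each returns a list of dicts, best first, with "conf" (0 to 1); they miss things now and then, are a little off and sometimes report something else, mostly with a low value. They report only what shows in the picture. A call takes as long as a camera call. They do not tell look-alikes from the thing itself.
- arm.spot_in(picture, target): "bbox" ([left, top, right, bottom] in pixels, round what is visible of it).
The state is a dict: "clock": time; "qpos": joint angles; "joint_velocities": joint speeds; "effort": joint torques, N m; "position": TCP position; "orientation": TCP orientation; "ft_force": force on the tool from outside, world axes, zero at the start; "moment": the same for the moment, N m; "finger_gap": finger opening in mm.
Only numpy, scipy, OpenCV 4.12 (cv2) and the standard library are available. Lean on these libraries where they do the work, as an engineer would, in place of code of your own. Each camera call takes 0.05 s, during which the arm holds its last target.

## Working session

There is one attempt and no reset: what is moved stays moved. The work goes in short steps, Python scripts to look and compute and a shell command to move; the robot and the scene stay as the last step left them, time stands still between calls to the robot, and variables do not carry over. Pictures are saved under pics/ and viewed, and the job is handed in when it is done.

```bash
ls; mkdir -p pics
cat > h.py <<'E'
from rig import arm
import numpy as np, cv2
from scipy.spatial.transform import Rotation as R
def snap(n,f):
    s=arm.snapshot(n); cv2.imwrite('pics/'+f,cv2.cvtColor(s['img'],cv2.COLOR_RGB2BGR)); return s
def ray(s,u,v):
    d=R.from_quat(s['orientation']).apply([(u-s['cx'])/s['fx'],(v-s['cy'])/s['fy'],1]); return np.array(s['eye']),d
def atz(s,u,v,z):
    e,d=ray(s,u,v); return e+d*(z-e[2])/d[2]
def proj(s,p):
    c=R.from_quat(s['orientation']).inv().apply(np.array(p)-np.array(s['eye'])); return [s['cx']+s['fx']*c[0]/c[2],s['cy']+s['fy']*c[1]/c[2]]
E
python3 - <<'E'
from h import *
for n in ['scene','top','wrist']:
    s=snap(n,n+'1.png'); print(n,s['eye'],s['orientation'],s['fx'])
    for t in ['clamp','crank_hub','grip_pivot','grip_end','jaw','jar','beaker','reagent','dish']:
        print(t,[(np.round(b['bbox']).tolist(),round(b['conf'],2)) for b in arm.spot_in(s,t)][:3])
st=arm.sense();print(st)
E
```

```text
pics
scene [781.74240563 499.10124189 606.92740384] [ 0.24447395  0.90957197 -0.32558077 -0.08311723] 352.19497116641793
clamp [([157.0, 117.0, 309.0, 239.0], 0.72)]
crank_hub [([159.0, 116.0, 307.0, 240.0], 0.96)]
grip_pivot [([158.0, 116.0, 193.0, 147.0], 0.96)]
grip_end [([165.0, 119.0, 189.0, 137.0], 0.5)]
jaw [([202.0, 146.0, 240.0, 184.0], 0.81)]
jar [([306.0, 228.0, 341.0, 280.0], 0.83), ([235.0, 154.0, 267.0, 199.0], 0.81), ([154.0, 230.0, 194.0, 277.0], 0.64)]
beaker [([146.0, 166.0, 184.0, 208.0], 0.82), ([158.0, 117.0, 190.0, 147.0], 0.31)]
reagent [([222.0, 216.0, 253.0, 259.0], 0.62), ([159.0, 117.0, 308.0, 237.0], 0.18)]
dish [([281.0, 148.0, 319.0, 174.0], 0.84)]
top [506.47524988 119.95369598 755.01478742] [-0.7034124   0.70866053 -0.03026606  0.04577351] 374.59823131347736
clamp [([218.0, 123.0, 398.0, 247.0], 0.62), ([303.0, 100.0, 334.0, 139.0], 0.37)]
crank_hub [([217.0, 124.0, 399.0, 246.0], 0.74)]
grip_pivot [([351.0, 124.0, 382.0, 172.0], 0.94), ([218.0, 125.0, 396.0, 244.0], 0.42)]
grip_end [([358.0, 128.0, 382.0, 168.0], 0.9)]
jaw [([304.0, 163.0, 343.0, 210.
[... 495 characters left out ...]
s': array([ 1.24418633,  0.38287185,  0.0439239 ,  1.59791653, -0.01790945,
        1.16119112, -0.04989497]), 'joint_velocities': array([-1.80213195e-03, -1.97405917e-03,  1.18742380e-03,  5.41838776e-04,
       -5.01520958e-06, -9.36516064e-04, -6.75907040e-04]), 'effort': array([-2.49735913e-04, -4.33433747e+01,  1.02272205e+00, -2.49910498e+01,
        1.04068365e-02,  1.81053889e-03, -2.45616924e-06]), 'position': array([ 147.44104267, -633.05569113,  242.28009006]), 'orientation': array([-0.55380928,  0.43964034, -0.43965319,  0.55382012]), 'ft_force': array([0.5530428 , 0.32909895, 0.1007833 ]), 'moment': array([ 0.03881421, -0.01241689, -0.0324012 ]), 'finger_gap': 85.65779654195198}
```

View images.

View pics/scene1.png

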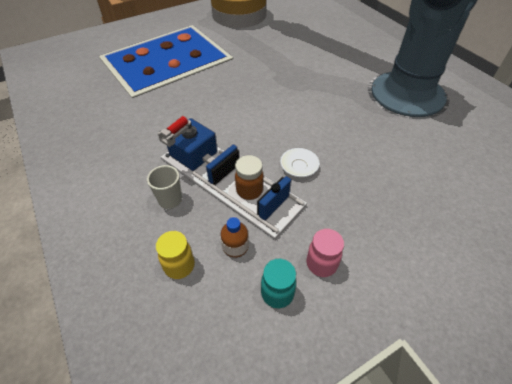

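View pics/top1.png

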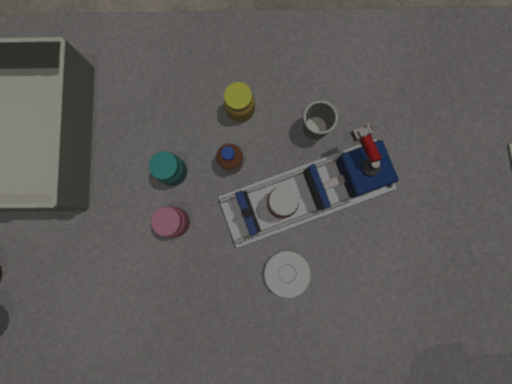

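Run:
```python
import cv2
a=cv2.imread('pics/top1.png')[90:310,130:410]; cv2.imwrite('pics/top1z.png',cv2.resize(a,None,fx=2.7,fy=2.7,interpolation=cv2.INTER_CUBIC))
a=cv2.imread('pics/scene1.png')[100:300,130:350]; cv2.imwrite('pics/scene1z.png',cv2.resize(a,None,fx=3,fy=3,interpolation=cv2.INTER_CUBIC))
```

```text
(no output)
```

View pics/top1z.png

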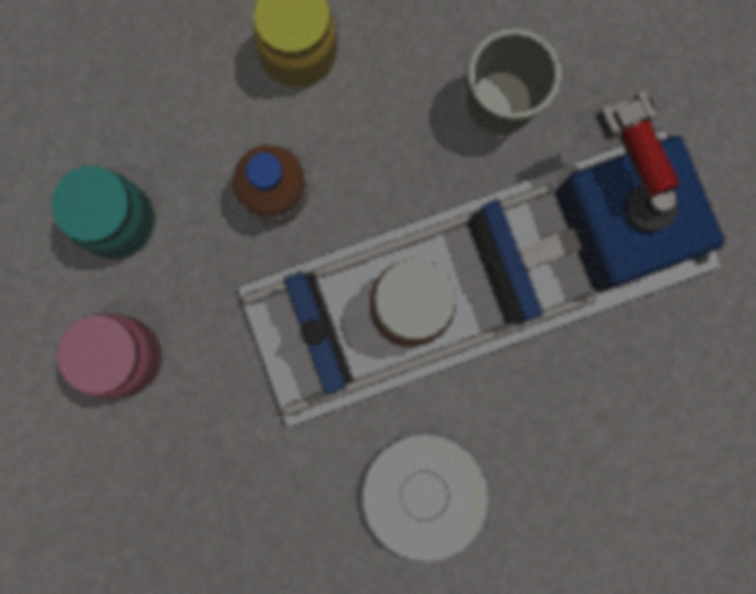

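View pics/scene1z.png

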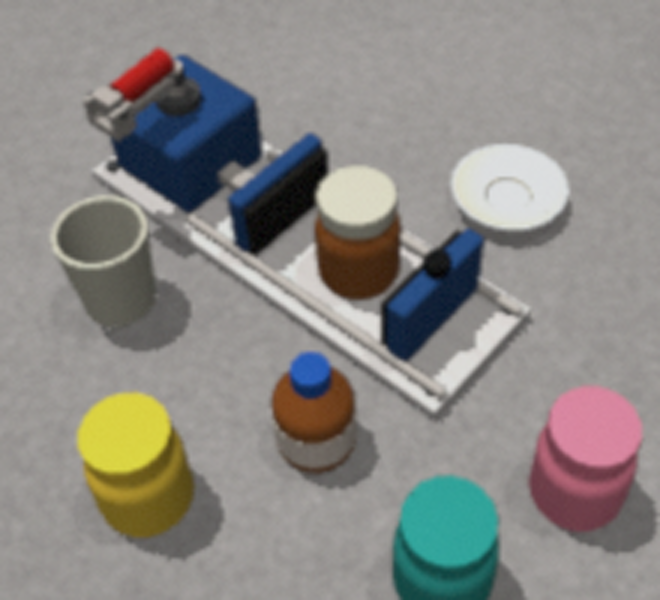

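Run:
```python
from h import *
s=arm.snapshot('top'); sc=arm.snapshot('scene')
f=lambda a:(a[0]/2.7+130,a[1]/2.7+90)
P={}
for n,p,z in [('cA',(241,290),12),('cB',(288,424),12),('cC',(718,265),12),('gb1',(684,136),77),('gb2',(722,243),77),('gb3',(612,287),77),('gb4',(570,178),77),('jarlid',(413,302),80),('hinge',(628,112),117),('gend',(664,190),117),('collar',(652,209),95),('jawtop1',(495,204),68),('jawtop2',(533,318),68),('fix1',(317,276),70),('fix2',(345,385),70),('beaker',(514,75),75),('dish',(425,497),18),('reag',(265,170),85)]:
    P[n]=atz(s,*f(p),z); print(n,P[n].round(1))
g=lambda a:(a[0]/3+130,a[1]/3+100)
for n,p,z in [('hinge',(112,100),117),('gend',(168,58),117),('collar',(180,95),95),('gb_near',(195,152),77),('gb_r',(259,104),77),('jarlid',(357,190),80)]:
    print('scene',n,atz(sc,*g(p),z).round(1))
gbc=sum(P['gb%d'%i] for i in (1,2,3,4))/4; print('gearbox centre',gbc)
d=P['cB']-P['cA']; print(np.linalg.norm(d), np.linalg.norm(P['cC']-P['cB']))
ux=d/np.linalg.norm(d); uy=P['cB']-P['cC'];uy/=np.linalg.norm(uy);print(ux,uy,np.degrees(np.arctan2(uy[1],uy[0])))
```

```text
cA [571.8 208.1  12. ]
cB [473.6 173.4  12. ]
cC [ 587.3 -142.4   12. ]
gb1 [ 668.5 -100.6   77. ]
gb2 [ 595.1 -122.8   77. ]
gb3 [566.1 -48.4  77. ]
gb4 [640.4 -22.7  77. ]
jarlid [556.8  84.8  80. ]
hinge [675.1 -52.6 117. ]
gend [624.1 -73.5 117. ]
collar [615.6 -71.8  95. ]
jawtop1 [624.6  27.1  68. ]
jawtop2 [546.2   3.3  68. ]
fix1 [575.8 149.4  70. ]
fix2 [502.  130.8  70. ]
beaker [713.2  13.   75. ]
dish [421.8  75.   18. ]
reag [646.5 183.5  85. ]
scene hinge [670.2 -53.6 117. ]
scene gend [620.2 -74.5 117. ]
scene collar [621.3 -58.7  95. ]
scene gb_near [630.2 -18.6  77. ]
scene gb_r [569.6 -40.   77. ]
scene jarlid [551.  73.  80.]
gearbox centre [617.51195473 -73.63777333  77.        ]
104.11583811045594 335.6493816330836
[-0.94284733 -0.33322502  0.        ] [-0.33873813  0.94088069  0.        ] 109.80001265940612
```

```bash
cat >> h.py <<'E'
def tool():
    st=arm.sense(); M=R.from_quat(st['orientation']).as_matrix(); return st,np.array(st['position']),M
def show():
    st,p,M=tool(); print('t',st['clock'],'p',p.round(1),'x',M[:,0].round(3),'y',M[:,1].round(3),'z',M[:,2].round(3),'yawx',np.degrees(np.arctan2(M[1,0],M[0,0])).round(1)); print('q',np.round(st['qpos'],3),'F',np.round(st['ft_force'],1),'gap',round(st['finger_gap'],1))
E
python3 - <<'E'
from h import *
show()
E
```

```text
t 1.6 p [ 147.5 -633.   242.3] x [ 0.227 -0.974  0.   ] y [ 0. -0. -1.] z [0.974 0.227 0.   ] yawx -76.9
q [ 1.244  0.383  0.044  1.598 -0.018  1.161 -0.05 ] F [ 0.5 -0.7  0.1] gap 85.4
```

```bash
python3 -m pendant '{"xyz":[[-0.04,0,0.055],[-0.04,0,0.055],[-0.04,0,0.055],[-0.04,0,0.055],[-0.04,0,0.055],[-0.04,0,0.055],[-0.04,0,0.055],[-0.04,0,0.055],[-0.04,0,0.055],[-0.04,0,0.055]],"twist":[[0,-0.18,0],[0,0,0],[0,0,0],[0,0,0],[0,0,0],[0,0,0],[0,0,0],[0,0,0],[0,0,0],[0,0,0]],"jaw":[1,1,1,1,1,1,1,1,1,1]}'; python3 -c "
from h import *
show()"
```

```text
clock: 2.85
position: [476.2, -101.1, 242.3]
orientation: [0.592, -0.386, 0.395, -0.587]
ft_force: [0.8, -0.3, 0.5]
finger_gap: 85.4
t 2.85 p [ 476.2 -101.1  242.3] x [ 0.39  -0.921  0.013] y [ 0.006 -0.012 -1.   ] z [0.921 0.39  0.001] yawx -67.1
q [ 0.578  0.096 -0.482  1.966  0.063  1.084 -1.101] F [ 0.8 -0.3  0.5] gap 85.4
```

```bash
python3 -m pendant '{"xyz":[[0,0,0],[0,0,0],[0,0,0],[0,0,0],[0,0,0],[0,0,0],[0,0,0],[0,0,0],[0,0,0],[0,0,0]],"twist":[[0,-0.185,0],[0,-0.185,0],[0,-0.185,0],[0,-0.185,0],[0,-0.185,0],[0,-0.185,0],[0,-0.185,0],[0,-0.185,0],[0,-0.185,0],[0,-0.185,0]],"jaw":[1,1,1,1,1,1,1,1,1,1]}' ; python3 -m pendant '{"xyz":[[0,0,0],[0,0,0],[0,0,0],[0,0,0],[0,0,0],[0,0,0],[0,0,0]],"twist":[[0,-0.185,0],[0,-0.185,0],[0,-0.185,0],[0,-0.185,0],[0,-0.185,0],[0,-0.185,0],[0,-0.185,0]],"jaw":[0.6,0.6,0.6,0.6,0.6,0.6,0.6]}'; python3 -c "
from h import *
show()"
```

```text
clock: 4.1
position: [480.1, -92.8, 245.0]
orientation: [0.669, 0.248, -0.242, -0.658]
ft_force: [0.2, -0.2, -0.3]
finger_gap: 85.1
clock: 4.97
position: [480.3, -93.5, 246.3]
orientation: [-0.383, -0.598, 0.6, 0.369]
ft_force: [-0.0, 0.6, 0.2]
finger_gap: 51.3
t 4.975 p [480.3 -93.5 246.3] x [-0.434  0.9   -0.019] y [ 0.015 -0.014 -1.   ] z [-0.901 -0.435 -0.008] yawx 115.8
q [ 0.759  0.112 -0.69   1.954  0.094  1.087  2.049] F [-0.   0.6  0.2] gap 51.3
```

```bash
python3 -m pendant '{"xyz":[[-0.012,0,-0.05],[-0.014,0.02,-0.05],[-0.014,0.02,-0.05],[0,0,0]],"twist":[[0,0.1,0],[0,0,0],[0,0,0],[0,0,0]],"jaw":[0.6,0.6,0.6,0.6]}'; python3 -c "
from h import *
show()
s=snap('wrist','w2.png');t=snap('top','t2.png');print(s['eye'])
H=np.array([617.5,-73.5,117]);u=np.array([.94,.342,0])
print(proj(s,H),proj(s,H+60*u))
print([ (b['bbox'],b['conf']) for b in arm.spot_in(s,'grip_end')+arm.spot_in(s,'grip_pivot')])
"
```

```text
clock: 5.48
position: [637.0, -78.5, 204.7]
orientation: [-0.414, -0.575, 0.58, 0.401]
ft_force: [-1.1, 0.1, -0.3]
finger_gap: 51.1
t 5.475 p [637.  -78.5 204.7] x [-0.336  0.942 -0.02 ] y [ 0.011 -0.017 -1.   ] z [-0.942 -0.336 -0.005] yawx 109.6
q [ 0.553  0.477 -0.654  1.637  0.334  1.126  1.724] F [-1.1  0.1 -0.3] gap 51.1
[ 567.78194917 -100.44486825  335.8129328 ]
[np.float64(274.59481012814), np.float64(179.03648200801763)] [np.float64(273.7908860492995), np.float64(253.95643783566678)]
[([258.1, 182.7, 288.3, 264.5], 0.9), ([452.9, 0.0, 509.7, 56.0], 0.64), ([253.2, 160.7, 297.7, 265.9], 0.68)]
```

View pics/w2.png

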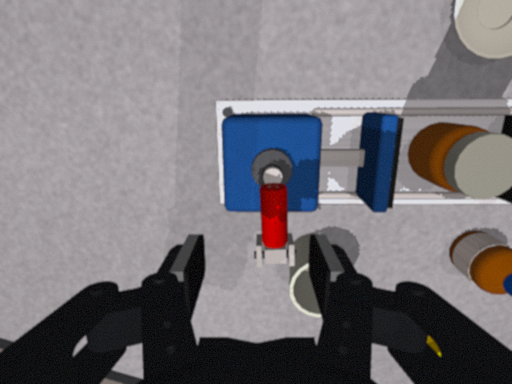

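```bash
python3 -m pendant '{"xyz":[[0.0112,0,-0.001],[0,0.045,0],[0,0.03,0],[0,0,0]],"twist":[[0.005,0,-0.02],[0,0,0],[0,0,0],[0,0,0]],"jaw":[0.5,0.5,0.5,0.5]}'; python3 -c "
from h import *
show()
"
```

```text
clock: 6.18
position: [632.3, -68.4, 140.7]
orientation: [0.413, 0.578, -0.577, -0.402]
ft_force: [-1.1, -0.3, 0.1]
finger_gap: 42.6
t 6.175 p [632.3 -68.4 140.7] x [-0.334  0.942 -0.012] y [ 0.013 -0.008 -1.   ] z [-0.942 -0.334 -0.01 ] yawx 109.5
q [ 0.528  0.536 -0.633  1.702  0.374  1.012  1.677] F [-1.1 -0.3  0.1] gap 42.6
```

```bash
python3 -m pendant '{"xyz":[[0,0.02,-0.001],[0,0.013,0],[0,0,0],[0,0,0],[0,0,0],[0,0,0]],"twist":[[0.01,0,-0.012],[0,0,0],[0,0,0],[0,0,0],[0,0,0],[0,0,0]],"jaw":[0.5,0.5,0.5,0.1,0,0]}'; python3 -c "
from h import *
show();snap('wrist','w3.png')
"
```

```text
clock: 6.92
position: [635.4, -67.5, 110.5]
orientation: [0.409, 0.579, -0.577, -0.406]
ft_force: [-1.2, -0.6, -1.9]
finger_gap: 18.1
t 6.925 p [635.4 -67.5 110.5] x [-0.336  0.942 -0.002] y [ 0.005 -0.    -1.   ] z [-0.942 -0.336 -0.005] yawx 109.6
q [ 0.515  0.583 -0.618  1.704  0.395  0.977  1.665] F [-1.2 -0.6 -1.9] gap 18.1
```

View pics/w3.png

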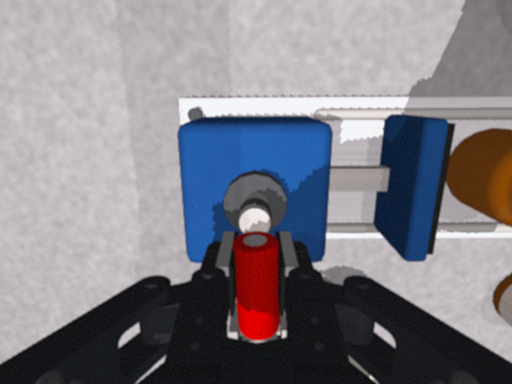

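```bash
python3 -m pendant '{"xyz":[[0,-0.0054,-0.0003],[0,-0.0053,-0.001],[0,-0.0051,-0.0017],[0,-0.0048,-0.0024],[0,-0.0045,-0.003],[0,-0.004,-0.0035]],"twist":[[0,0,0],[0,0,0],[0,0,0],[0,0,0],[0,0,0],[0,0,0]],"jaw":[0,0,0,0,0,0]}'; python3 -c "
from h import *
show();snap('wrist','w4.png')
"
```

```text
clock: 7.72
position: [638.2, -66.3, 129.5]
orientation: [-0.403, -0.575, 0.581, 0.412]
ft_force: [-1.7, -0.7, -12.2]
finger_gap: 17.8
t 7.725 p [638.2 -66.3 129.5] x [-0.336  0.942  0.004] y [-0.015 -0.001 -1.   ] z [-0.942 -0.336  0.015] yawx 109.6
q [ 0.512  0.575 -0.625  1.67   0.379  1.037  1.676] F [ -1.7  -0.7 -12.2] gap 17.8
```

View pics/w4.png

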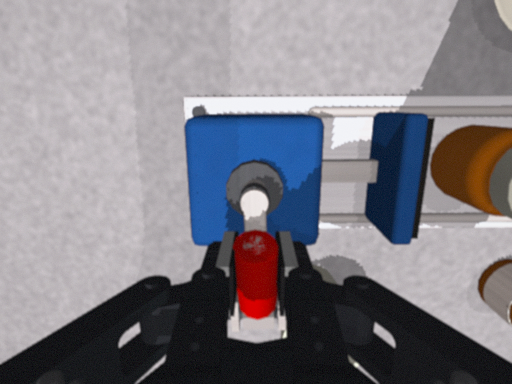

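```bash
python3 -m pendant '{"xyz":[[0,-0.007,-0.005],[0,-0.0065,-0.005],[0,-0.005,-0.005],[0,-0.005,-0.005],[0,-0.004,-0.006],[0,-0.004,-0.006]],"twist":[[0.015,0,0],[0,0,0],[0,0,0],[0,0,0],[0,0,0],[0,0,0]],"jaw":[0,0,0,0,0,0]}'; python3 -c "
from h import *
show();snap('wrist','w5.png')
"
```

```text
clock: 8.52
position: [658.4, -58.8, 152.1]
orientation: [-0.393, -0.562, 0.592, 0.423]
ft_force: [-4.5, -2.7, -19.5]
finger_gap: 18.0
t 8.525 p [658.4 -58.8 152.1] x [-0.333  0.943  0.01 ] y [-0.06  -0.01  -0.998] z [-0.941 -0.333  0.06 ] yawx 109.4
q [ 0.469  0.605 -0.619  1.569  0.376  1.151  1.668] F [ -4.5  -2.7 -19.5] gap 18.0
```

View pics/w5.png

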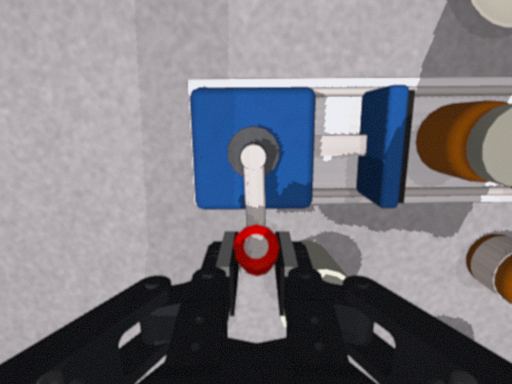

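```bash
python3 -m pendant '{"xyz":[[0,0.002,-0.006],[0,0.002,-0.006],[0,0.003,-0.006],[0,0.001,-0.005],[0,0,-0.003]],"twist":[[0.03,0,0],[0.03,0,0],[0,0,0],[0,0,0],[0,0,0]],"jaw":[0,0,0,0,0]}'; python3 -c "
from h import *
show();snap('wrist','w6.png');snap('scene','s6.png')
import cv2
a=cv2.imread('pics/s6.png')[60:200,100:260]; cv2.imwrite('pics/s6z.png',cv2.resize(a,None,fx=4,fy=4,interpolation=cv2.INTER_CUBIC))
"
```

```text
clock: 9.2
position: [663.7, -56.9, 154.3]
orientation: [-0.37, -0.525, 0.622, 0.448]
ft_force: [-8.6, -2.6, -16.0]
finger_gap: 17.9
t 9.2 p [663.7 -56.9 154.3] x [-0.324  0.946  0.01 ] y [-0.17  -0.048 -0.984] z [-0.93  -0.321  0.176] yawx 108.9
q [ 0.402  0.67  -0.589  1.462  0.395  1.306  1.646] F [ -8.6  -2.6 -16. ] gap 17.9
```

View pics/w6.png

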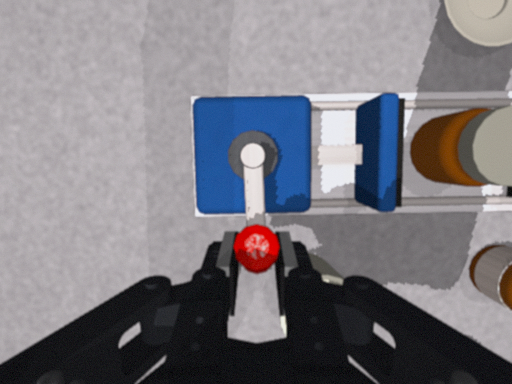

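View pics/s6z.png

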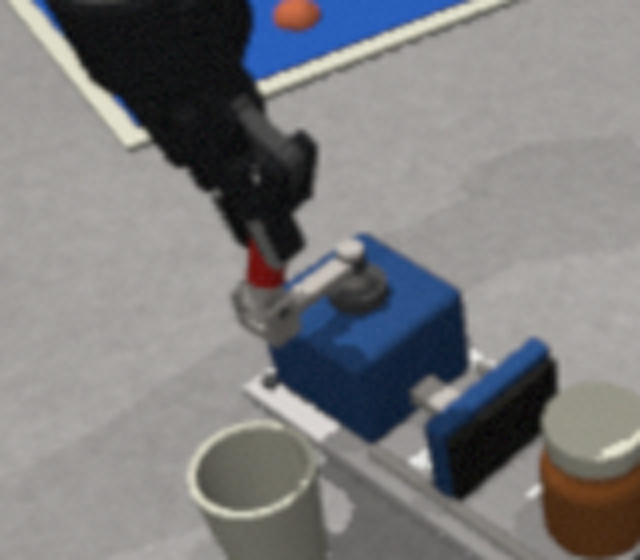

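```bash
python3 -m pendant '{"xyz":[[0,0,0],[0,0,0],[0,0,0.012],[0,0,0.012],[0,0,0.012],[0,0,0]],"twist":[[0,0,0],[0,0,0],[-0.06,0,0],[-0.06,0,0],[-0.06,0,0],[0,0,0]],"jaw":[0.5,0.5,0.5,0.5,0.5,0.5]}'; python3 -c "
from h import *
show();snap('wrist','w7.png');snap('scene','s7.png')
import cv2
a=cv2.imread('pics/s7.png')[60:200,100:260]; cv2.imwrite('pics/s7z.png',cv2.resize(a,None,fx=4,fy=4,interpolation=cv2.INTER_CUBIC))
"
```

```text
clock: 10.05
position: [659.3, -58.6, 190.1]
orientation: [0.428, 0.598, -0.554, -0.391]
ft_force: [0.6, 0.6, 1.0]
finger_gap: 42.6
t 10.05 p [659.3 -58.6 190.1] x [-0.327  0.945 -0.006] y [ 0.079  0.02  -0.997] z [-0.942 -0.326 -0.081] yawx 109.1
q [ 0.546  0.498 -0.664  1.649  0.33   1.03   1.697] F [0.6 0.6 1. ] gap 42.6
```

View pics/w7.png

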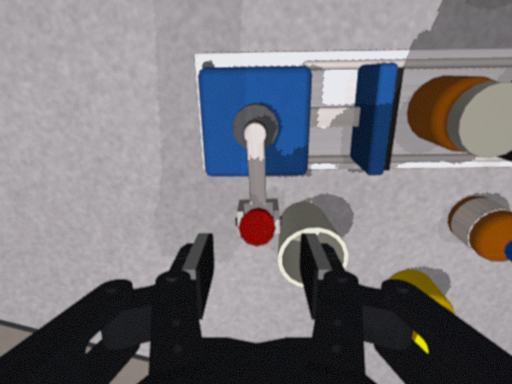

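View pics/s7z.png

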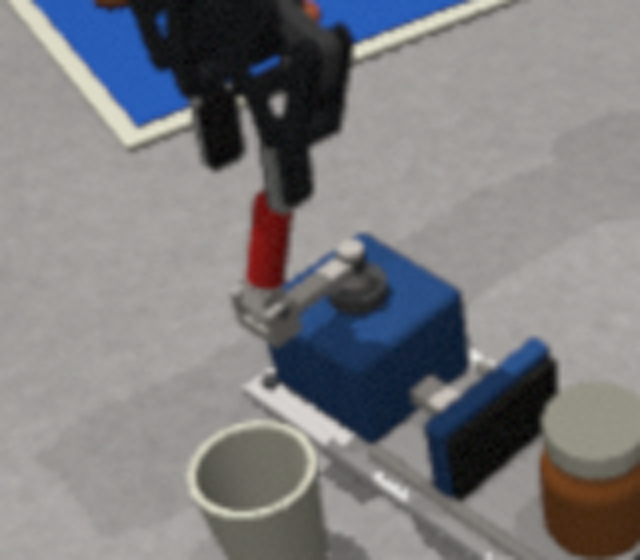

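```bash
python3 -c "
from h import *
s=arm.snapshot('wrist')
H=np.array([617.5,-73.5,117]);u=np.array([.94,.342,0]);n=np.array([-.342,.94,0])
p=atz(s,257,227,172);print(p,(p-H)@u,(p-H)@n)
p=atz(s,255,132,106);print(p,(p-H)@u,(p-H)@n)
p=atz(s,257,205,120);print('cheeks',p,(p-H)@u,(p-H)@n)
"
```

```text
[653.10860105 -59.68586401 172.        ] 38.19651949535429 0.8071462713956645
[618.90822912 -73.31809141 106.        ] 1.38594810747958 -0.3106202879472292
cheeks [662.90670696 -56.50130932 120.        ] 48.49585675293161 0.4496754555424609
```

```bash
python3 -m pendant '{"xyz":[[0,0,0.018],[0,0,0.018],[0,0,0],[0,0.015,0],[0,0.012,0],[0,0.012,0],[0,0,0]],"twist":[[0.06,0,0],[0.02,0,0],[0,0,0],[0,0,0],[0,0,0],[0,0,0],[0,0,0]],"jaw":[0,0,0,0,0,0,0]}'; python3 -c "
from h import *
show()
H=np.array([617.5,-73.5,117]);u=np.array([.94,.342,0]);n=np.array([-.342,.94,0])
st,p,M=tool();print((p-H)@u,(p-H)@n)
"
```

```text
clock: 11.08
position: [628.4, -66.5, 145.0]
orientation: [0.41, 0.577, -0.577, -0.408]
ft_force: [-1.1, -0.6, 0.4]
finger_gap: 0.2
t 11.075 p [628.4 -66.5 145. ] x [-0.331  0.944 -0.002] y [ 0.002 -0.001 -1.   ] z [-0.944 -0.331 -0.002] yawx 109.3
q [ 0.533  0.531 -0.638  1.7    0.362  1.029  1.681] F [-1.1 -0.6  0.4] gap 0.2
12.671762809076442 2.882403989258503
```

```bash
python3 -m pendant '{"xyz":[[-0.0025,0,-0.006],[0,0,-0.006],[0,0,-0.006],[0,0,-0.005],[0,0,-0.004]],"twist":[[0,0,0],[0,0,0],[0,0,0],[0,0,0],[0,0,0]],"jaw":[0,0,0,0,0]}'; python3 -c "
from h import *
show()
H=np.array([617.5,-73.5,117]);u=np.array([.94,.342,0]);n=np.array([-.342,.94,0])
st,p,M=tool();print((p-H)@u,(p-H)@n)
"
```

```text
clock: 11.7
position: [655.2, -60.9, 146.2]
orientation: [-0.41, -0.575, 0.578, 0.409]
ft_force: [-2.9, -0.8, 2.7]
finger_gap: -0.4
t 11.7 p [655.2 -60.9 146.2] x [-0.33   0.944 -0.003] y [-0.001 -0.004 -1.   ] z [-0.944 -0.33   0.003] yawx 109.3
q [ 0.495  0.576 -0.626  1.628  0.378  1.062  1.665] F [-2.9 -0.8  2.7] gap -0.4
39.72290271642792 -1.030317007283337
```

```bash
python3 -m pendant '{"xyz":[[0,0,-0.004],[0,0,-0.004],[0,0,-0.004]],"twist":[[0,0,0],[0,0,0],[0,0,0]],"jaw":[0,0,0]}'; python3 -c "
from h import *
show()
H=np.array([617.5,-73.5,117]);u=np.array([.94,.342,0]);n=np.array([-.342,.94,0])
st,p,M=tool();print((p-H)@u,(p-H)@n)
snap('wrist','w8.png')
"
```

```text
clock: 12.08
position: [656.4, -62.3, 146.4]
orientation: [-0.405, -0.566, 0.586, 0.415]
ft_force: [-12.1, -3.9, 9.2]
finger_gap: -0.0
t 12.075 p [656.4 -62.3 146.4] x [-0.327  0.945 -0.004] y [-0.03  -0.015 -0.999] z [-0.944 -0.327  0.033] yawx 109.1
q [ 0.479  0.591 -0.618  1.603  0.385  1.102  1.659] F [-12.1  -3.9   9.2] gap -0.0
40.34737382655442 -2.7974535489196466
```

View pics/w8.png

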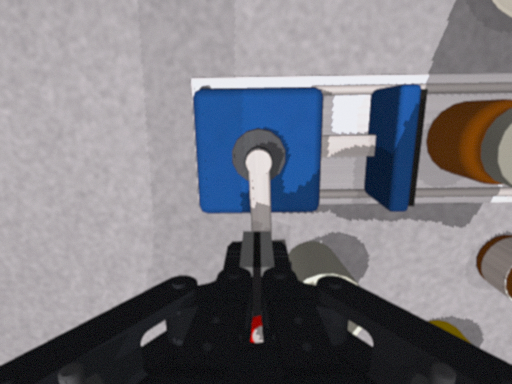

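```bash
python3 -m pendant '{"xyz":[[0,0,0.012],[0.002,-0.02,0.008],[0,-0.025,0],[0,-0.01,0]],"twist":[[-0.03,0,0],[0,0,0],[0,0,0],[0,0,0]],"jaw":[0,0.4,0.45,0.45]}'; python3 -c "
from h import *
show()
H=np.array([617.5,-73.5,117]);u=np.array([.94,.342,0]);n=np.array([-.342,.94,0])
st,p,M=tool();print((p-H)@u,(p-H)@n)
s=snap('wrist','w9.png')
for z in(117,172): print(proj(s,H+60*u+[0,0,z-117]))
"
```

```text
clock: 12.62
position: [639.9, -64.6, 205.6]
orientation: [0.412, 0.577, -0.576, -0.407]
ft_force: [0.5, -0.4, -0.5]
finger_gap: 38.5
t 12.625 p [639.9 -64.6 205.6] x [-0.329  0.944 -0.004] y [ 0.007 -0.002 -1.   ] z [-0.944 -0.329 -0.006] yawx 109.2
q [ 0.54   0.484 -0.66   1.628  0.323  1.133  1.705] F [ 0.5 -0.4 -0.5] gap 38.5
24.070425247128544 0.7314938543220026
[np.float64(256.84600945716545), np.float64(244.49709978135908)]
[np.float64(256.5053020364361), np.float64(285.41141746973494)]
```

View pics/w9.png

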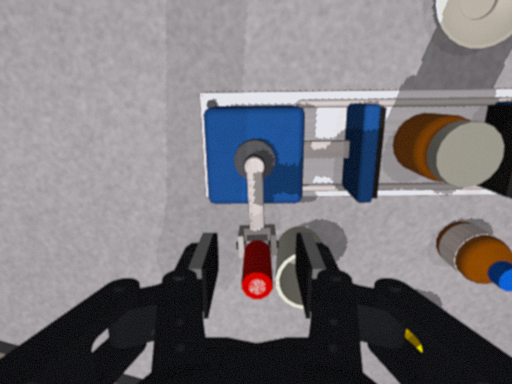

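```bash
python3 -m pendant '{"xyz":[[-0.0005,0,-0.02],[0,0,-0.016],[0,0.025,0],[0,0.028,0],[0,0,0]],"twist":[[0.006,0,0],[0,0,0],[0,0,0],[0,0,0],[0,0,0]],"jaw":[0.45,0.45,0.45,0.4,0.3]}'
cat >> h.py <<'E'
H=np.array([617.5,-73.5,117])
def crank():
    st,p,M=tool(); d=(p-H)[:2]; az=np.arctan2(d[1],d[0]); yaw=np.arctan2(M[1,0],M[0,0])
    # tool x should be az+90deg
    e=np.degrees((yaw-az-np.pi/2+np.pi)%(2*np.pi)-np.pi)
    x=M[:2,0]/np.linalg.norm(M[:2,0]); F=np.array(st['ft_force'])
    out=-M[:2,2]/np.linalg.norm(M[:2,2])
    print('t %.2f r %.1f az %.1f yaw %.1f yawerr %.1f z %.1f gap %.1f Ftan %.1f Frad %.1f Fz %.1f tiltx %.3f tiltz %.3f q7 %.2f'%(st['clock'],np.hypot(*d),np.degrees(az),np.degrees(yaw),e,p[2],st['finger_gap'],F[:2]@x,F[:2]@out,F[2],M[2,0],M[2,2],st['qpos'][6]))
E
python3 -c "
from h import *
crank()"
```

```text
clock: 13.3
position: [679.2, -50.4, 154.3]
orientation: [0.412, 0.578, -0.575, -0.406]
ft_force: [-0.5, -0.1, -0.1]
finger_gap: 25.8
t 13.30 r 65.9 az 20.6 yaw 109.3 yawerr -1.2 z 154.3 gap 25.8 Ftan 0.1 Frad -0.5 Fz -0.1 tiltx -0.005 tiltz -0.008 q7 1.65
```

```bash
python3 -m pendant '{"xyz":[[-0.002,0.004,0.004],[-0.006,0,0.0005],[-0.006,0,0.0005],[-0.006,0,0.0005],[-0.006,0,0.0005]],"twist":[[0.008,0,-0.005],[0,0.1,0],[0,0.1,0],[0,0.1,0],[0,0.1,0]],"jaw":[0.28,0.28,0.28,0.28,0.28]}'
python3 -c "
from h import *
crank()"
```

```text
clock: 13.92
position: [675.5, -55.3, 150.7]
orientation: [-0.506, -0.49, 0.479, 0.524]
ft_force: [-0.3, 5.5, -2.8]
finger_gap: 23.8
t 13.93 r 60.8 az 17.4 yaw 86.5 yawerr -21.0 z 150.7 gap 23.8 Ftan 5.5 Frad -0.7 Fz -2.8 tiltx 0.029 tiltz 0.008 q7 1.32
```

```bash
python3 -m pendant '{"xyz":[[-0.014,0,-0.003],[-0.014,0,-0.003],[-0.014,0,-0.002]],"twist":[[0,0,0.015],[0,0,0.015],[0,0,0]],"jaw":[0.28,0.28,0.28]}'
python3 -c "
from h import *
crank()"
```

```text
clock: 14.3
position: [681.3, -72.6, 151.0]
orientation: [-0.502, -0.494, 0.483, 0.52]
ft_force: [1.6, 8.6, -3.8]
finger_gap: 24.0
t 14.30 r 63.8 az 0.8 yaw 87.4 yawerr -3.4 z 151.0 gap 24.0 Ftan 8.6 Frad 1.2 Fz -3.8 tiltx 0.029 tiltz 0.008 q7 1.36
```

```bash
python3 -m pendant '{"xyz":[[-0.014,0,0.002],[-0.014,0,0.002],[-0.014,0,0.0015],[-0.014,0,0.0015]],"twist":[[0,0.1,0.01],[0,0.1,0.01],[0,0.1,0.01],[0,0.1,0.01]],"jaw":[0.28,0.28,0.28,0.28]}'
python3 -c "
from h import *
crank();snap('wrist','w10.png')"
```

```text
clock: 14.8
position: [668.7, -96.4, 151.2]
orientation: [-0.587, -0.384, 0.376, 0.606]
ft_force: [4.3, 7.0, -4.6]
finger_gap: 24.2
t 14.80 r 56.1 az -24.1 yaw 65.0 yawerr -0.9 z 151.2 gap 24.2 Ftan 8.1 Frad 0.9 Fz -4.6 tiltx 0.024 tiltz 0.016 q7 1.04
```

View pics/w10.png

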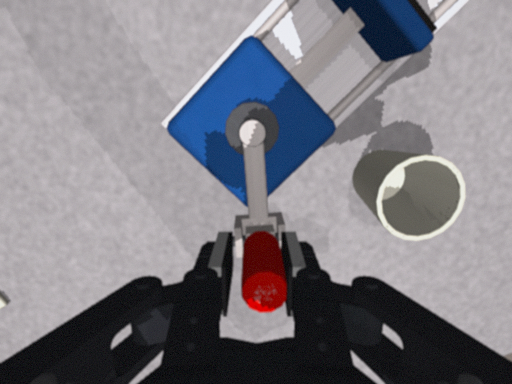

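```bash
python3 -m pendant '{"xyz":[[-0.014,0,-0.0015],[-0.014,0,-0.001],[-0.014,0,0],[-0.014,0,0]],"twist":[[0,0.1,0.01],[0,0.1,0.01],[0,0.1,0.01],[0,0.1,0.01]],"jaw":[0.28,0.28,0.28,0.28]}'
python3 -c "
from h import *
crank();s=arm.snapshot('top');cv2.imwrite('pics/t11.png',cv2.cvtColor(cv2.resize(s['img'][90:310,130:410],None,fx=2.7,fy=2.7),cv2.COLOR_RGB2BGR))"
```

```text
clock: 15.35
position: [649.8, -119.7, 152.6]
orientation: [-0.65, -0.257, 0.253, 0.669]
ft_force: [6.9, 6.3, -6.3]
finger_gap: 24.1
t 15.35 r 56.4 az -55.0 yaw 42.2 yawerr 7.3 z 152.6 gap 24.1 Ftan 9.3 Frad 0.0 Fz -6.3 tiltx 0.014 tiltz 0.022 q7 0.72
```

View pics/t11.png

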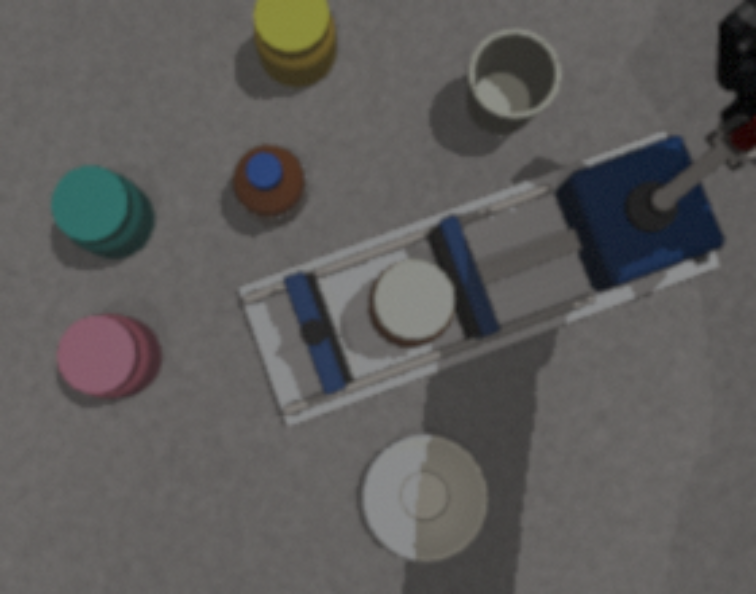

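```bash
python3 -m pendant '{"xyz":[[-0.014,0.001,-0.002],[-0.014,0.001,-0.001],[-0.014,0,-0.0005],[-0.014,0,0]],"twist":[[0,0.14,0.01],[0,0.14,0.01],[0,0.13,0.01],[0,0.12,0.01]],"jaw":[0.28,0.28,0.28,0.28]}'
python3 -c "
from h import *
crank();snap('wrist','w12.png')"
```

```text
clock: 15.9
position: [621.0, -132.9, 155.2]
orientation: [-0.694, -0.073, 0.07, 0.713]
ft_force: [8.7, 2.5, -6.0]
finger_gap: 23.7
t 15.90 r 59.5 az -86.7 yaw 11.6 yawerr 8.3 z 155.2 gap 23.7 Ftan 9.1 Frad -0.7 Fz -6.0 tiltx 0.007 tiltz 0.027 q7 0.27
```

View pics/w12.png

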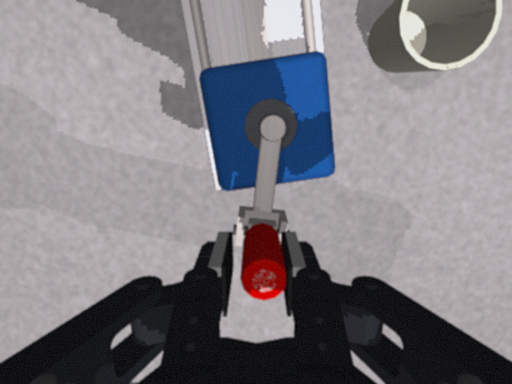

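```bash
python3 -m pendant '{"xyz":[[-0.013,0.002,-0.001],[-0.013,0.002,-0.0005]],"twist":[[0,0.16,0.01],[0,0.14,0.01]],"jaw":[0.28,0.28]}'
python3 -c "
from h import *
crank()"
python3 -m pendant '{"xyz":[[-0.011,0.002,0]],"twist":[[0,0.1,0.01]],"jaw":[0.28]}'
python3 -c "
from h import *
crank();s=arm.snapshot('top');cv2.imwrite('pics/t13.png',cv2.cvtColor(cv2.resize(s['img'][90:310,130:410],None,fx=2.7,fy=2.7),cv2.COLOR_RGB2BGR))"
```

```text
clock: 16.2
position: [605.4, -134.8, 155.7]
orientation: [-0.696, 0.035, -0.039, 0.716]
ft_force: [8.1, -0.7, -6.9]
finger_gap: 24.0
t 16.20 r 62.5 az -101.1 yaw -6.1 yawerr 5.1 z 155.7 gap 24.0 Ftan 8.2 Frad -0.2 Fz -6.9 tiltx 0.004 tiltz 0.029 q7 -0.01
clock: 16.32
position: [599.6, -133.8, 155.7]
orientation: [-0.693, 0.071, -0.076, 0.714]
ft_force: [8.1, -1.3, -6.2]
finger_gap: 23.9
t 16.32 r 62.9 az -106.5 yaw -12.0 yawerr 4.6 z 155.7 gap 23.9 Ftan 8.2 Frad -0.4 Fz -6.2 tiltx 0.004 tiltz 0.030 q7 -0.10
```

View pics/t13.png

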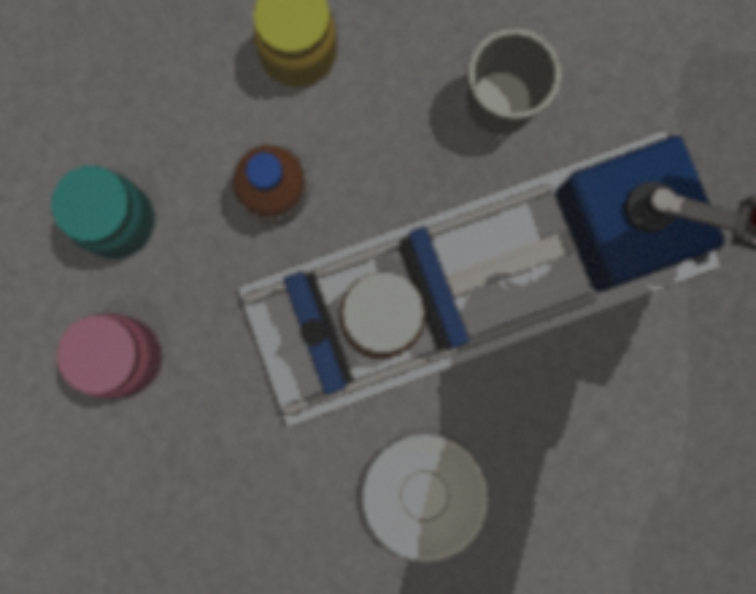

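```bash
for i in 1; do python3 -m pendant '{"xyz":[[-0.011,0.002,0.001]],"twist":[[0,0.12,0.01]],"jaw":[0.28]}' >/dev/null
python3 -c "
from h import *
crank()"
python3 -m pendant '{"xyz":[[-0.010,0.002,0.001]],"twist":[[0,0.1,0.01]],"jaw":[0.28]}'>/dev/null
python3 -c "
from h import *
crank()"; done
```

```text
t 16.50 r 63.0 az -112.4 yaw -19.2 yawerr 3.2 z 155.9 gap 23.7 Ftan 9.4 Frad -0.0 Fz -5.0 tiltx 0.003 tiltz 0.031 q7 -0.22
t 16.62 r 62.9 az -116.8 yaw -25.1 yawerr 1.7 z 155.9 gap 24.1 Ftan 8.8 Frad -0.0 Fz -6.9 tiltx 0.002 tiltz 0.033 q7 -0.32
```

```bash
python3 -m pendant '{"xyz":[[-0.010,0.002,0.001]],"twist":[[0,0.08,0.01]],"jaw":[0.28]}' >/dev/null
python3 -c "
from h import *
crank()"
python3 -m pendant '{"xyz":[[-0.010,0.002,0.001]],"twist":[[0,0.08,0.01]],"jaw":[0.28]}'>/dev/null
python3 -c "
from h import *
crank();s=arm.snapshot('top');cv2.imwrite('pics/t14.png',cv2.cvtColor(cv2.resize(s['img'][170:250,210:330],None,fx=5,fy=5),cv2.COLOR_RGB2BGR))"
```

```text
t 16.75 r 62.6 az -120.0 yaw -29.9 yawerr 0.1 z 156.0 gap 24.0 Ftan 11.9 Frad -0.6 Fz -9.6 tiltx 0.005 tiltz 0.036 q7 -0.40
t 16.88 r 62.5 az -121.7 yaw -34.8 yawerr -3.0 z 156.3 gap 23.8 Ftan 13.8 Frad -0.1 Fz -9.9 tiltx 0.010 tiltz 0.039 q7 -0.48
```

View pics/t14.png

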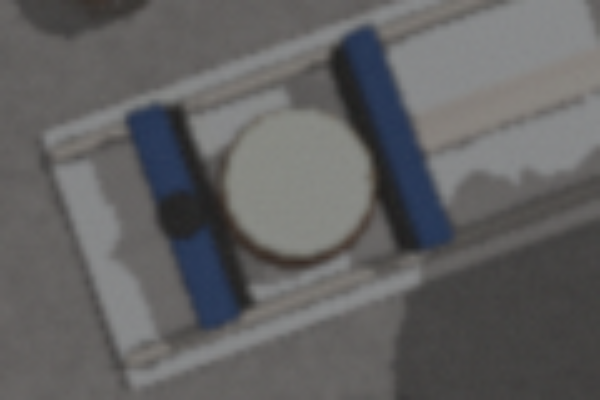

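```bash
python3 -m pendant '{"xyz":[[0,0,0],[0.002,0,0]],"twist":[[0,0,0],[0,0,0]],"jaw":[0.28,0.28]}' >/dev/null
python3 -c "
from h import *
crank()"
python3 -m pendant '{"xyz":[[0.001,0,0],[0,0,0]],"twist":[[0,0,0],[0,0,0]],"jaw":[0.5,0.6]}'>/dev/null
python3 -c "
from h import *
crank();snap('wrist','w15.png')"
```

```text
t 17.18 r 63.2 az -117.6 yaw -35.0 yawerr -7.3 z 159.0 gap 23.6 Ftan -1.1 Frad -0.4 Fz 0.6 tiltx 0.015 tiltz 0.041 q7 -0.48
t 17.43 r 62.5 az -117.0 yaw -34.9 yawerr -7.9 z 159.8 gap 51.3 Ftan -0.4 Frad 0.1 Fz -0.3 tiltx 0.015 tiltz 0.042 q7 -0.48
```

View pics/w15.png

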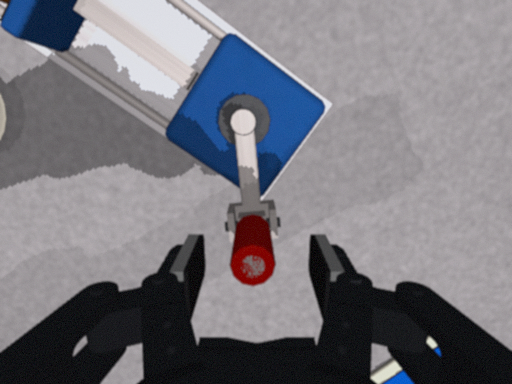

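```bash
python3 -m pendant '{"xyz":[[0,-0.03,0],[0,-0.04,0],[0,-0.04,0],[0,0,0],[0,0,0]],"twist":[[0,0,0],[0,0,0],[0,0,0],[0,0,0],[0,0,0]],"jaw":[0.6,0.6,0.6,0.6,0.6]}' 
python3 -c "
from h import *
crank();s=snap('wrist','w16.png')
for az in (-120,-122,-124):
  v=np.array([np.cos(np.radians(az)),np.sin(np.radians(az)),0]);print(az,proj(s,H+60*v),proj(s,H+60*v+[0,0,56]))
print(proj(s,H-[0,0,11]))
s=snap('scene','s16.png');cv2.imwrite('pics/s16z.png',cv2.resize(cv2.imread('pics/s16.png')[80:300,130:350],None,fx=2.7,fy=2.7))
s=arm.snapshot('top');cv2.imwrite('pics/t16.png',cv2.cvtColor(cv2.resize(s['img'][170:250,210:330],None,fx=5,fy=5),cv2.COLOR_RGB2BGR))"
```

```text
clock: 18.1
position: [582.8, -129.9, 270.4]
orientation: [-0.662, 0.204, -0.218, 0.687]
ft_force: [-0.3, -0.1, -0.8]
finger_gap: 51.0
t 18.10 r 66.2 az -121.6 yaw -34.7 yawerr -3.1 z 270.4 gap 51.0 Ftan -0.2 Frad 0.3 Fz -0.8 tiltx 0.008 tiltz 0.040 q7 -0.46
-120 [np.float64(256.70996611706335), np.float64(178.30385352609937)] [np.float64(257.38505667330134), np.float64(193.1112120028461)]
-122 [np.float64(254.48663228354127), np.float64(178.4487029465325)] [np.float64(254.65686749308614), np.float64(193.28799688435313)]
-124 [np.float64(252.25960975231467), np.float64(178.5174184924315)] [np.float64(251.9241922029353), np.float64(193.37246185794135)]
[np.float64(251.30845013776536), np.float64(112.71274486773383)]
```

View pics/w16.png

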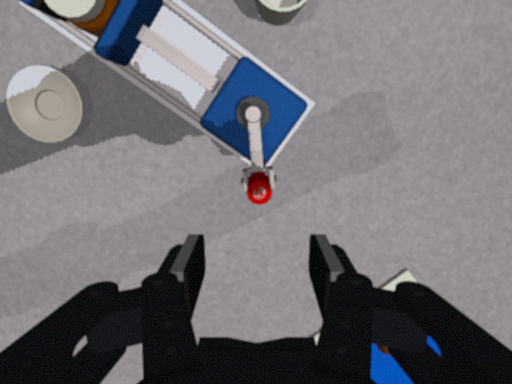

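View pics/s16z.png

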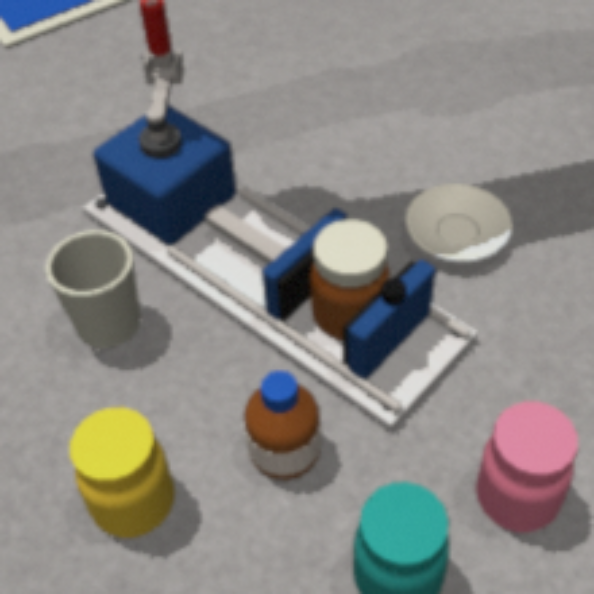

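View pics/t16.png

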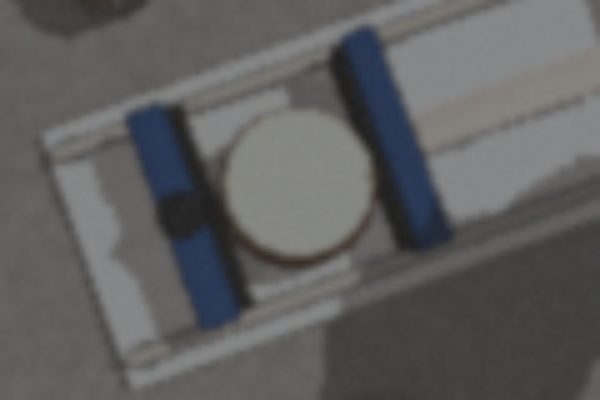

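```bash
python3 -c "
from h import *
print(arm.hand_in())"
```

```text
the job is handed in; nothing more can be done
None
```

The amber jar is clamped between both jaws, the grip is released and upright, and I handed the job in at about 18 s. The hand-in reports no verdict, so success rests on the checks below.

**Grip:** I pinched the folded grip and lifted it most of the way. I then pushed it square-on with closed fingers until it met its stop at about 12.7 N. The wrist camera showed it upright before I turned the crank.

**Crank:** I turned the crank clockwise about 2.5 rad with the fingers loosely straddling the sleeve. I stopped when the force at the grip rose from about 8.5 N free drag to 13.8 N. That rise and the crank angle travelled since contact both put the squeeze at roughly 13–14 N, but I did not measure it directly.

**After release:**
- **Jaw and jar:** Neither moved between the pictures before and after letting go, and the jar stands upright against both faces.
- **Grip:** Its end is within about 4 px of the predicted upright position. The hinge is off by a similar amount, so I put most of that down to calibration.
- **Bystanders:** The beaker, bottle and dish look where they were at the start. I judged this by eye only.
- **Robot:** The gripper is about 100 mm clear and the wrist force reads close to zero.

No check failed. The arm gave way more than expected when pushing, so the first lift and the first crank steps fell well short of what I commanded. I corrected for that as I went.

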